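Seat a wheel hub and index it three clicks

ROBOT

A 6-joint arm with a two-finger parallel gripper is mounted at the origin on the work surface. World frame = base frame: x ahead of the robot, y to its left, z up, the work surface at z = 0. Lengths are in m, angles in rad, forces in N, time in s.
With the tool pointing down it reaches from about 0.3 to 0.775 m from the base axis. Payload 14.6 kg.
Tool frame: the origin (TCP) lies on the centre line of the jaws, within the pads' length; the fingertips stand 11 mm ahead of it and the grasp point (between the pads) lies 8 mm behind it; z points along the fingers, y is the line along which they close (so a half turn about z gives the same grasp; the last joint's range is limited). The gripper opens to 85 mm and grips with 20 to 120 N. Pads are 22 mm wide; open, the fingers measure 114 mm over their backs; the gripper's body (76 mm by 85 mm) begins 54 mm behind the grasp point. The pads swing forward as they close: fully open they stand 13 mm farther back than shut.
Start: joints at [-1.344, 0.3, 1.521, -0, 1.321, -0.067], TCP at [0.159, -0.526, 0.206] pointing down, gripper open.
Joint ranges: [-3.03, 3.03], [-0.79, 2.21], [0.23, 2.52], [-1.04, 4.18], [0, 3.07], [-2.55, 2.55]. Speed limits (rad/s): [2.22, 2.22, 2.57, 3.14, 3.14, 3.14].

INTERFACE

Orientations are given as [roll, pitch, yaw] about the fixed x, y, z axes, in that order (R = Rz(yaw) Ry(pitch) Rx(roll)).
In Python, from bench import ctrl gives the robot as it stands.
- The arm moves only by the tool drive_tool, never from a script. Its argument "commands" is a list of rows, each an object of numbers: "tx", "ty", "tz": the shift along the tool's x, y, z in m; "turn": the turn about the tool's z in degrees. A call has 1 to 20 rows; each row is the pose to reach, as a shift and turn from the pose commanded when the call began, along the tool's axes at that moment; what a row does not reach only later rows make up. A row lasts 1/8 s, in which the tool goes at most 62.5 mm and 10.7 degrees, less where a joint would pass 70% of its speed; a pose out of reach is approached as far as the arm can. A call with a gripper value outside its range is refused whole. "grip" is the finger opening in m, from 0 to 0.0854, set as the call begins (left out, the last holds). The fingers move at their own pace and stop on an object; the grip force is fixed at half the most. Time passes only in rows, so rows that repeat a pose let the fingers close. It gives the time, the measured TCP pose, the force, the opening and the grip force at its end, in the units of the state.
- ctrl.observe(): the state, without advancing time (a new reading comes with each control period).
- ctrl.snapshot(name): name is "scene" or "side" or "wrist"; returns the picture (400x640x3 uint8, blue, green, red); there is no depth.
- ctrl.camera_model(name): a dict with "fx", "fy", "cx", "cy" (pixels), "world_from_camera" (4x4, takes a point from camera to world coordinates). Camera axes: x right, y down, z forward; pixel columns grow to the right and rows downward; lengths in m; the calibration is good to about 2 mm. The wrist camera is an equidistant fisheye: a pixel r from the principal point sees the ray r / f radians off the axis. A picture is of the moment at which its call begins: read the wrist's pose just before it. camera_model takes no time and is no camera call; for the wrist camera it gives the pose at the moment of the call.
- ctrl.close_job(): hands the job in; it is judged then, once.
The state is a dict: "time": time; "joints": joint angles; "qd": joint speeds; "tau": joint torques, N m; "tool_pos": TCP position; "tool_rot": TCP orientation; "contact_force": force on the tool from outside, world axes, zero at the start; "wrist_torque": the same for the moment, N m; "width": finger opening in m; "grasp_force": force on a finger pad.
Only numpy, scipy, OpenCV 4.12 (cv2) and the standard library are available. Lean on these libraries where they do the work, as an engineer would, in place of code of your own. Each camera call takes 0.05 s, during which the arm holds its last target. There are 200 camera calls.

TASK

Stand the brass hub from the wooden rack upright in the steel spindle of the indexing fixture, fully home with its flange down on the spindle, and let go of it. Then turn the orange indexing knob clockwise (seen from above) from its home position, feeling and counting the clicks, to the third stop and not over into the fourth, and finish still gripping the knob there so that it cannot move. Leave the blue spare hub in the rack and the other things on the bench where they are.

Things in the scene. Friction and masses are not known exactly. Their poses are not given: they have to be found in the camera images.
- hub_boss (a point): Grip point of the loose brass hub, upright in one of the rack's two holes (which one varies). From the foot up: stub 16 mm across, 28 mm long, lowest 4 mm tapered; flange 40 mm across, 6 mm thick; round boss 20 mm across, 46 mm high. 80 mm tall, 0.08 to 0.17 kg. This point: on the axis, 25 mm above the flange, 59 mm above the foot, 21 mm below the top. z up the axis; its turn does not matter.
- hub_foot (a point): Centre of the lower end of the brass hub's stub, on the axis 59 mm below hub_boss.
- bore_mouth (a point): Centre of the mouth of the bore in the round steel spindle (48 mm across, 40 mm high, top 64 mm above the bench) on the fixture. Bore 18 mm across, 32 mm deep, sharp-edged. Hub fully home: flange on the spindle, foot 28 mm below this point. z up. The spindle turns with the knob, one to one, through a hidden chain.
- fixture: Fixed indexing fixture: aluminium base 110 mm (its x) by 290 mm (its y), 24 mm high, origin at the centre of its underside. Knob axis 85 mm to -y, spindle axis 85 mm to +y. The knob stands on a dark round pedestal 92 mm across, top 54 mm above the bench, with a red mark at home and six white marks, one per stop.
- knob_grip (a point): Grip point of the orange indexing knob, on its upright axis 20 mm below the bar's top, 85 mm above the bench. The bar is 52 mm long along this point's x, 16 mm thick along y, 43 mm high, on a disc 62 mm across whose top is 62 mm above the bench. A white line on the bar's -x end is the pointer. z up.
- index_knob (a joint): Knob angle, rad: 0 at home against a hard end, growing clockwise seen from above (its yaw falls). Detents: it clicks into a stop every 24 degrees (0.419 rad), the third at 1.257. About 0.15 N m takes it over each hump, then it pulls itself into the next stop; left alone it stays in its stop. Last stop, the sixth, at 2.513.
- spare_boss (a point): Blue plastic hub, same shape and size as the brass one, standing in the rack's other hole: leave it. This point: on its axis, 59 mm above its foot.
- rack: Fixed wooden block 70 mm (its x) by 160 mm (its y), 45 mm high, with two upright holes 45 mm either side of its centre along y. Origin at the centre of its underside. A hub stands in it with its flange on the rack's top, foot 17 mm and grip point 76 mm above the bench.
- screwdriver: Bystander, loose: screwdriver lying in front of the fixture. Leave it.
- wrench: Bystander, loose: steel wrench lying beyond the rack's right end. Leave it.
- jar: Bystander, loose: small closed jar with yellow cap, 52 mm across and 60 mm high, between the robot and the middle of the work area. Leave it.
- wheel: Bystander, loose: black drive wheel with a white face, lying flat, 96 mm across, behind the rack. Leave it.
- motor: Bystander, loose: black and steel gear motor, 45 mm high, lying behind the middle of the work area. Leave it.
- channel: Bystander, loose: aluminium U channel 200 mm long, 48 mm high, to the left of the fixture. Leave it.
There are look-alikes about, which are no part of the job. Of the things shaped like the part that bears spare_boss, the blue one is meant.

How it is judged:
On the way:
1. the brass hub stands fully home in the spindle, let go, with the knob still at home (horizontal distance between hub_foot and bore_mouth below 0.004 m and z of hub_foot in the frame of bore_mouth below -0.0255 m and angle between hub_foot's own z axis and vertical below 0.07 rad and contact force between the fingers and hub below 0.1 N and value of joint index_knob below 0.15 rad), for 0.3 s.
At the end, for the whole second after the job is handed in: Brass hub upright (4 degrees) in the spindle, within 4 mm of its axis and 2.5 mm of fully home, not touched by the fingers; knob in its third stop (72 degrees, within 7), gripped with over 2 N; spare hub upright in the rack (horizontal distance between hub_foot and bore_mouth below 0.004 m and z of hub_foot in the frame of bore_mouth below -0.0255 m and angle between hub_foot's own z axis and vertical below 0.07 rad and contact force between the fingers and hub below 0.1 N and value of joint index_knob between 1.13664 and 1.37664 rad and contact force between the fingers and index_knob above 2 N and angle between spare_boss's own z axis and vertical below 0.1 rad); the arm keeps its last pose, push and grip.
It fails at once if the knob is turned past the third stop, over into the fourth (value of joint index_knob above 1.48702 rad).
It fails at once if the spare hub is taken out or displaced (distance of spare_boss from where it was at the start of the episode above 0.015 m).
It fails at once if another loose thing on the bench is pushed about (distance of any of screwdriver, wrench, jar, wheel, motor, channel from where it was at the start of the episode above 0.03 m).
It also fails if it takes over 58 s, if anything falls off the work surface, if the arm or the gripper's body presses on something with over 40 N, if the wrist force passes 120 N, or if a joint passes its speed limit or range.

## Working session

There is one attempt and no reset: what is moved stays moved. The work goes in short steps, Python scripts to look and compute and a tool call to move; the robot and the scene stay as the last step left them, time stands still between calls to the robot, and variables do not carry over. Pictures are saved under pics/ and viewed, at most 10 in all, crops included, and the job is handed in when it is done.

Besides the shell and the picture viewer there is one more tool, called after "Call:" as a command line: name --argument value ..., lists and objects as JSON in quotes. drive_tool: Moves the arm, as the interface text tells. Its arguments: {"type":"object","properties":{"commands":{"type":"array"},"grip":{"type":"number"}},"required":["commands"]}

```bash
mkdir -p pics; ls; python3 - <<'E'
from bench import ctrl
import cv2,numpy as np
s=ctrl.observe(); print({k:np.round(v,3).tolist() for k,v in s.items()})
for n in("scene","side"):
    cv2.imwrite(f"pics/{n}0.png",ctrl.snapshot(n)); m=ctrl.camera_model(n); print(n,m["fx"],m["fy"],m["cx"],m["cy"],np.round(m["world_from_camera"],3).tolist())
E
```

```text
pics
{'time': 0.0, 'joints': [-1.344, 0.3, 1.522, -0.0, 1.321, -0.067], 'qd': [0.0, 0.001, -0.002, 0.0, -0.0, 0.0], 'tau': [0.005, -54.35, -36.179, 0.0, 0.004, -0.0], 'tool_pos': [0.159, -0.526, 0.205], 'tool_rot': [-3.14, -0.0, 0.294], 'contact_force': [-0.051, 0.166, -0.22], 'wrist_torque': [0.024, 0.025, -0.047], 'grasp_force': 0.0, 'width': 0.085}
scene 446.9936746257018 446.9936746257018 319.34775210605034 200.51815233525923 [[0.818, 0.464, -0.34, 1.002], [0.575, -0.677, 0.459, -0.652], [-0.018, -0.572, -0.82, 1.209], [0.0, 0.0, 0.0, 1.0]]
side 432.0946534108952 432.0946534108952 321.7267511739156 199.90356787483202 [[0.993, -0.051, 0.11, 0.423], [-0.121, -0.539, 0.834, -1.05], [0.017, -0.841, -0.541, 0.743], [0.0, 0.0, 0.0, 1.0]]
```

View pics/scene0.png

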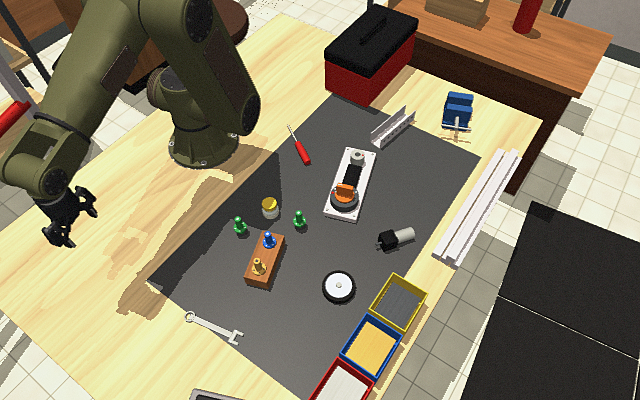

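View pics/side0.png

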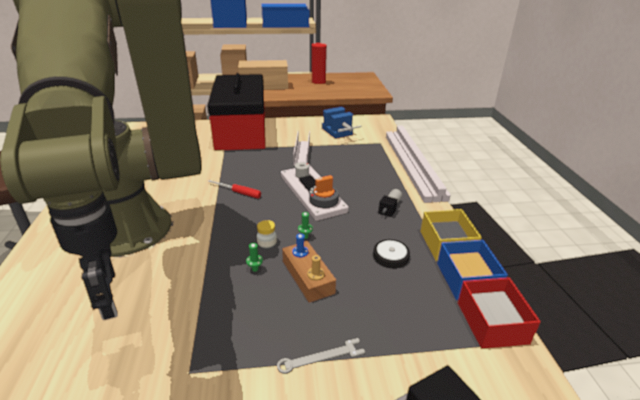

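The scene view shows the brass hub at (258,266), the blue spare at (268,240), the knob at (344,193) and the spindle at (357,157). In the side view the hub is at (316,265), the blue at (300,243), the knob at (324,188) and the spindle at (302,170). The green hubs are look-alikes.

```bash
cat > h.py <<'E'
import cv2,numpy as np
def ray(m,u,v,fish=False):
    T=np.array(m["world_from_camera"]); x=np.array([(u-m["cx"])/m["fx"],(v-m["cy"])/m["fy"],1.])
    if fish:
        r=np.hypot(x[0],x[1])+1e-12; x=np.array([np.sin(r)*x[0]/r,np.sin(r)*x[1]/r,np.cos(r)])
    return T[:3,3],T[:3,:3]@(x/np.linalg.norm(x))
def plane(m,u,v,z,fish=False):
    o,d=ray(m,u,v,fish); return o+d*(z-o[2])/d[2]
def project(m,p,fish=False):
    T=np.array(m["world_from_camera"]); c=T[:3,:3].T@(np.asarray(p)-T[:3,3])
    if fish:
        r=np.arctan2(np.hypot(c[0],c[1]),c[2])/np.hypot(c[0],c[1]); return m["cx"]+m["fx"]*r*c[0],m["cy"]+m["fy"]*r*c[1]
    return m["cx"]+m["fx"]*c[0]/c[2],m["cy"]+m["fy"]*c[1]/c[2]
def tri(*rays):
    A=sum(np.eye(3)-np.outer(d,d) for o,d in rays); b=sum((np.eye(3)-np.outer(d,d))@o for o,d in rays)
    return np.linalg.solve(A,b)
def blobs(img,lo,hi,amin=20):
    h=cv2.cvtColor(img,cv2.COLOR_BGR2HSV); k=cv2.inRange(h,lo,hi)
    n,l,s,c=cv2.connectedComponentsWithStats(k)
    return k,[(s[i].tolist(),c[i].round(1).tolist()) for i in range(1,n) if s[i][4]>=amin]
E
python3 - <<'E'
from bench import ctrl
from h import *
S,D=ctrl.camera_model("scene"),ctrl.camera_model("side")
for n,a,b in [("brass",(258,263),(316,264)),("blue",(268,238),(300,242)),("knob",(345,190),(324,186)),("spindle",(357,154),(302,168)),("green1",(239,223),(254,254)),("green2",(299,216),(306,223))]:
    print(n,tri(ray(S,*a),ray(D,*b)).round(3))
print([plane(S,*p,.024).round(3) for p in [(346,147),(376,152),(357,220),(323,215)]])
for n in("scene","side"):
    im=cv2.imread(f"pics/{n}0.png")
    print(n,"orange",blobs(im,(5,180,150),(14,255,255))[1],"brass",blobs(im,(15,120,120),(25,255,255),15)[1])
E
```

```text
brass [ 0.513 -0.292  0.076]
blue [ 0.484 -0.212  0.078]
knob [0.575 0.061 0.074]
spindle [0.52  0.221 0.053]
green1 [ 0.368 -0.213  0.053]
green2 [ 0.505 -0.089  0.05 ]
[array([0.455, 0.252, 0.024]), array([0.554, 0.291, 0.024]), array([0.65 , 0.017, 0.024]), array([ 0.551, -0.028,  0.024])]
scene orange [([337, 184, 16, 6, 49], [345.9, 186.3]), ([335, 193, 19, 9, 90], [342.9, 197.9])] brass [([433, 0, 29, 9, 52], [444.6, 3.8]), ([262, 197, 13, 15, 120], [267.5, 202.9]), ([252, 258, 14, 17, 115], [257.8, 266.8]), ([391, 276, 34, 24, 148], [407.1, 286.8]), ([372, 283, 19, 27, 45], [381.3, 296.8]), ([404, 304, 16, 26, 54], [411.3, 316.2]), ([368, 311, 37, 31, 69], [387.8, 324.1]), ([345, 322, 51, 53, 1440], [370.4, 347.7])]
side orange [([317, 176, 15, 7, 41], [325.2, 178.9]), ([316, 189, 18, 8, 84], [325.4, 193.0])] brass [([222, 54, 17, 20, 171], [229.2, 63.6]), ([237, 54, 9, 8, 26], [240.3, 57.4]), ([189, 73, 4, 12, 19], [190.9, 78.3]), ([285, 72, 17, 11, 26], [290.8, 75.3]), ([195, 109, 9, 5, 15], [199.3, 111.9]), ([421, 209, 61, 52, 1234], [445.4, 227.8]), ([257, 220, 18, 14, 209], [265.6, 226.5]), ([451, 253, 40, 23, 612], [470.5, 264.2]), ([307, 254, 18, 27, 316], [315.4, 269.3])]
```

Call:
drive_tool --commands '[{"tx": 0.407,"ty": -0.121,"tz": -0.06,"turn": -93},{"tx": 0.407,"ty": -0.121,"tz": -0.06,"turn": -93},{"tx": 0.407,"ty": -0.121,"tz": -0.06,"turn": -93},{"tx": 0.407,"ty": -0.121,"tz": -0.06,"turn": -93},{"tx": 0.407,"ty": -0.121,"tz": -0.06,"turn": -93},{"tx": 0.407,"ty": -0.121,"tz": -0.06,"turn": -93},{"tx": 0.407,"ty": -0.121,"tz": -0.06,"turn": -93},{"tx": 0.407,"ty": -0.121,"tz": -0.06,"turn": -93},{"tx": 0.407,"ty": -0.121,"tz": -0.06,"turn": -93},{"tx": 0.407,"ty": -0.121,"tz": -0.06,"turn": -93},{"tx": 0.407,"ty": -0.121,"tz": -0.06,"turn": -93}]' --grip 0.06

```text
time: 1.48
tool_pos: [0.5136, -0.2928, 0.2656]
tool_rot: [-3.141, -0.0, 1.914]
contact_force: [-0.5, -0.3, -0.4]
width: 0.0599
grasp_force: 0.0
```

```bash
python3 - <<'E'
from bench import ctrl
from h import *
s=ctrl.observe(); m=ctrl.camera_model("wrist"); cv2.imwrite("pics/w1.png",ctrl.snapshot("wrist"))
print(s["time"],s["tool_pos"],s["tool_rot"],s["joints"]); print(m["fx"],m["cx"],m["cy"],np.round(m["world_from_camera"],3).tolist())
for n,p in [("brass",(.513,-.292,.097)),("blue",(.484,-.212,.097)),("knob",(.59,.05,.105)),("spindle",(.52,.22,.064))]: print(n,project(m,p,True))
E
```

```text
1.475 [ 0.51364464 -0.29282312  0.26561461] [-3.14135637e+00 -3.19071330e-04  1.91386098e+00] [-5.80079891e-01  3.57700134e-01  1.30689914e+00  4.08123417e-06
  1.47739040e+00 -9.23144964e-01]
309.70691628693146 318.2071697501306 202.20487137443712 [[0.942, 0.323, 0.092, 0.49], [0.336, -0.905, -0.263, -0.226], [-0.001, 0.278, -0.96, 0.433], [0.0, 0.0, 0.0, 1.0]]
brass (np.float64(317.76743625861536), np.float64(178.65697757650207))
blue (np.float64(317.33866403783003), np.float64(101.16384061588124))
knob (np.float64(472.4914010777252), np.float64(-52.289573537196816))
spindle (np.float64(437.8690972582792), np.float64(-131.0414497953164))
```

View pics/w1.png

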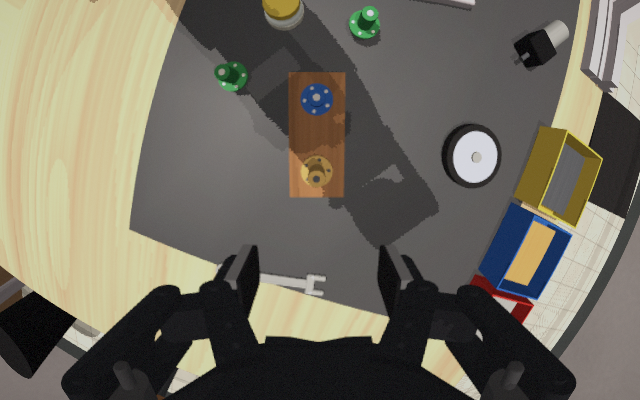

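The wrist view is centred on the rack. The brass hub's flange is near (317,170) with its boss top near (317,179), and the blue hub is at (317,99). I'll refine this with masks and one enlarged crop.

```bash
python3 - <<'E'
from bench import ctrl
from h import *
m=ctrl.camera_model("wrist"); im=cv2.imread("pics/w1.png")
c=[plane(m,*p,.045,True) for p in [(289,72),(345,72),(345,197),(289,197)]]; ctr=sum(c)/4
print("corners",[x.round(4)[:2].tolist() for x in c],"ctr",ctr, "L",np.linalg.norm(c[0]-c[3]),np.linalg.norm(c[0]-c[1]))
u=(c[3]-c[0]+c[2]-c[1]); u/=np.linalg.norm(u); print("brass by rack",ctr+u*.045,"dir",u)
print("flange",plane(m,317,170.5,.051,True),"top",plane(m,317,178.5,.097,True))
k,b=blobs(im[150:200,290:345],(17,100,80),(28,255,255),20); print(b)
crop=cv2.resize(im[60:205,280:355],None,fx=5,fy=4*1.0,interpolation=cv2.INTER_CUBIC)
cv2.imwrite("pics/w1c.png",cv2.resize(im[145:205,280:355],None,fx=9,fy=9,interpolation=cv2.INTER_CUBIC))
E
```

```text
corners [[0.4376, -0.1865], [0.5026, -0.1634], [0.5581, -0.3133], [0.4894, -0.3378]] ctr [ 0.49691576 -0.25026772  0.045     ] L 0.15996410159772598 0.068964461724907
brass by rack [ 0.51202887 -0.29265396  0.045     ] dir [ 0.33584699 -0.94191656  0.        ]
flange [ 0.51173002 -0.29163558  0.051     ] top [ 0.51216069 -0.29216805  0.097     ]
[([10, 5, 33, 32, 745], [25.9, 20.5])]
```

View pics/w1c.png

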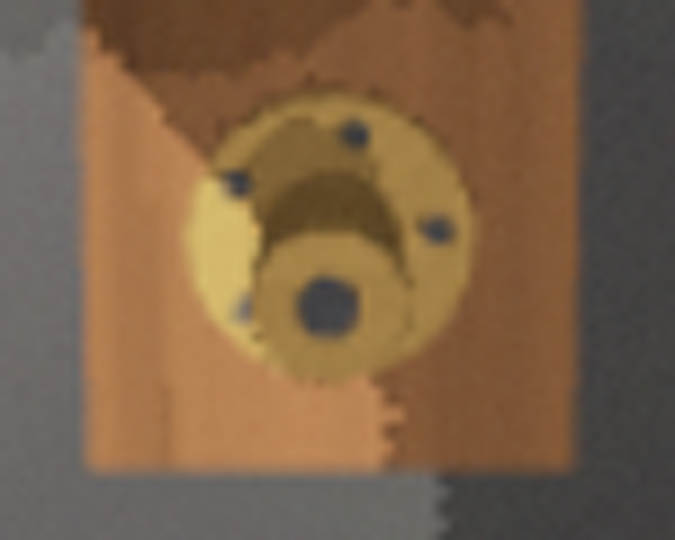

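The boss top centre is at about (316.0,178.5), so the axis is near (0.511,-0.292). Next I descend and grip.

Call:
drive_tool --commands '[{"tx": 0.001,"ty": -0.002,"tz": 0.06},{"tx": 0.001,"ty": -0.002,"tz": 0.12},{"tx": 0.001,"ty": -0.002,"tz": 0.17},{"tx": 0.001,"ty": -0.002,"tz": 0.195},{"tx": 0.001,"ty": -0.002,"tz": 0.195},{"tx": 0.001,"ty": -0.002,"tz": 0.195}]'

```text
invalid input at $.commands[0]: expected keys tx, ty, tz, turn
```

Call:
drive_tool --commands '[{"tz": 0},{"tz": 0},{"tz": 0},{"tz": 0},{"tz": 0},{"tz": 0}]' --grip 0.01

```text
invalid input at $.commands[0]: expected keys tx, ty, tz, turn
```

Call:
drive_tool --commands '[{"tx": 0.001,"ty": -0.002,"tz": 0.06,"turn": 0},{"tx": 0.001,"ty": -0.002,"tz": 0.12,"turn": 0},{"tx": 0.001,"ty": -0.002,"tz": 0.17,"turn": 0},{"tx": 0.001,"ty": -0.002,"tz": 0.195,"turn": 0},{"tx": 0.001,"ty": -0.002,"tz": 0.195,"turn": 0},{"tx": 0.001,"ty": -0.002,"tz": 0.195,"turn": 0}]'

```text
time: 2.28
tool_pos: [0.5121, -0.2929, 0.0723]
tool_rot: [3.14, 0.002, 1.916]
contact_force: [-0.9, 0.1, -0.2]
width: 0.0597
grasp_force: 0.0
```

Call:
drive_tool --commands '[{"tx": 0,"ty": 0,"tz": 0,"turn": 0},{"tx": 0,"ty": 0,"tz": 0,"turn": 0},{"tx": 0,"ty": 0,"tz": 0,"turn": 0},{"tx": 0,"ty": 0,"tz": 0,"turn": 0},{"tx": 0,"ty": 0,"tz": 0,"turn": 0},{"tx": 0,"ty": 0,"tz": 0,"turn": 0}]' --grip 0.01

```text
time: 3.02
tool_pos: [0.5118, -0.2933, 0.0725]
tool_rot: [3.141, 0.002, 1.917]
contact_force: [-6.2, -0.9, 12.7]
width: 0.0101
grasp_force: 6.4
```

```bash
python3 - <<'E'
from bench import ctrl
from h import *
s=ctrl.observe(); w=ctrl.snapshot("wrist"); d=ctrl.snapshot("side"); print({k:np.round(v,4).tolist() for k,v in s.items()})
a=cv2.resize(d[210:310,260:360],None,fx=4,fy=4,interpolation=cv2.INTER_CUBIC)
b=cv2.resize(w[100:400,120:520],None,fx=1,fy=4/3)
cv2.imwrite("pics/c2.png",np.hstack([a,b[:400]]))
E
```

```text
{'time': 3.025, 'joints': [-0.5821, 0.5233, 1.5351, -0.0009, 1.0811, -0.9276], 'qd': [-0.0008, -0.0002, -0.0002, -0.0003, -0.0002, -0.002], 'tau': [2.2865, -55.9086, -29.565, 0.9482, -1.1306, -0.0093], 'tool_pos': [0.5118, -0.2933, 0.0725], 'tool_rot': [3.141, 0.0021, 1.9168], 'contact_force': [-6.1872, -0.9218, 12.7297], 'wrist_torque': [-0.19, 1.0751, 0.0309], 'grasp_force': 6.3907, 'width': 0.0101}
```

View pics/c2.png

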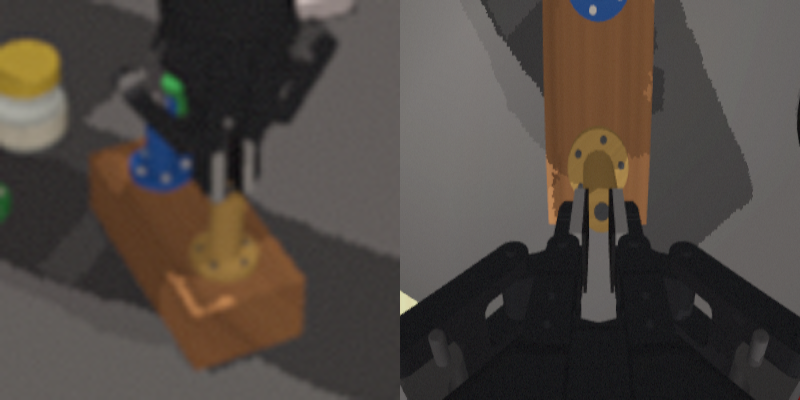

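The picture shows the pads straddling the brass boss, with the hub still upright, but the grip is weak at 6 N. I'll close harder.

Call:
drive_tool --commands '[{"tx": 0,"ty": 0,"tz": 0,"turn": 0},{"tx": 0,"ty": 0,"tz": 0,"turn": 0},{"tx": 0,"ty": 0,"tz": 0,"turn": 0},{"tx": 0,"ty": 0,"tz": 0,"turn": 0}]' --grip 0.0

```text
time: 3.62
tool_pos: [0.512, -0.2939, 0.0736]
tool_rot: [3.141, 0.004, 1.917]
contact_force: [-9.3, -2.1, 22.0]
width: 0.0002
grasp_force: 11.0
```

```bash
python3 - <<'E'
from bench import ctrl
from h import *
w=ctrl.snapshot("wrist"); d=ctrl.snapshot("scene"); s=ctrl.observe(); print({k:np.round(v,4).tolist() for k,v in s.items()})
a=cv2.resize(d[200:300,210:310],None,fx=4,fy=4,interpolation=cv2.INTER_CUBIC)
b=cv2.resize(w[170:370,220:420],None,fx=2,fy=2)
cv2.imwrite("pics/c3.png",np.hstack([a,b]))
E
```

```text
{'time': 3.725, 'joints': [-0.5825, 0.5221, 1.5342, -0.0016, 1.0817, -0.9276], 'qd': [0.0001, -0.0005, -0.0005, -0.0019, 0.0006, 0.0004], 'tau': [3.8648, -50.8789, -27.4209, 1.515, -1.7179, -0.0103], 'tool_pos': [0.512, -0.2939, 0.0736], 'tool_rot': [3.1405, 0.0037, 1.9166], 'contact_force': [-9.6518, -1.9107, 21.8859], 'wrist_torque': [-0.354, 1.7292, 0.0047], 'grasp_force': 11.0017, 'width': 0.0003}
```

View pics/c3.png

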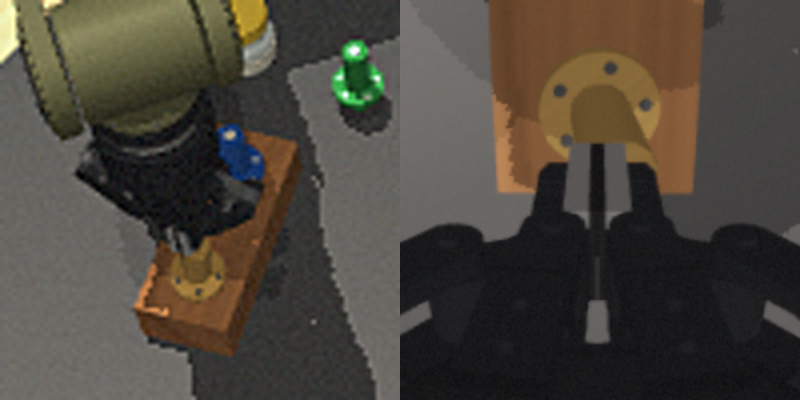

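```bash
python3 - <<'E'
from bench import ctrl
from h import *
m=ctrl.camera_model("wrist"); s=ctrl.observe()
f=lambda p:(np.array(project(m,p,True))-[220,170])*2+[400,0]
for n,p in [("flange",(.5113,-.2924,.051)),("top",(.5113,-.2924,.097)),("tcp",s["tool_pos"]),("tip",s["tool_pos"]-[0,0,.011]),("rackend1",(.5581,-.3133,.045)),("rackend2",(.4894,-.3378,.045))]: print(n,f(p).round(0))
print("flange now",plane(m,220+100,170+54,.051,True))
E
```

```text
flange [595. 107.]
top [595. 169.]
tcp [595. 139.]
tip [595. 125.]
rackend1 [698. 193.]
rackend2 [495. 193.]
flange now [ 0.51295074 -0.29217573  0.051     ]
```

```bash
python3 - <<'E'
from bench import ctrl
from h import *
from scipy.spatial.transform import Rotation as R
m=ctrl.camera_model("wrist"); s=ctrl.observe()
T=np.eye(4); T[:3,:3]=R.from_euler("xyz",s["tool_rot"]).as_matrix(); T[:3,3]=s["tool_pos"]
C=np.linalg.inv(T)@np.array(m["world_from_camera"]); print("cam in tool",C.round(3).tolist())
m=dict(m); m["world_from_camera"]=C
print("w1 tips expected (60 mm open)",[np.round(project(m,(x,y,z),True),0) for x,y,z in [(0,-.03,.011),(0,.03,.011),(.011,.03,.011),(-.011,.03,.011),(0,.03,-.002)]])
print("now tips",[(np.array(project(m,(x,y,z),True)).round(0)-[220,170])*2+[400,0] for x,y,z in [(-.011,0,.011),(.011,0,.011),(.011,0,-.03)]])
w=cv2.imread("pics/w1.png"); cv2.imwrite("pics/w1f.png",cv2.resize(w[230:340,200:440],None,fx=3,fy=3))
print("side: tip z on hub axis from rows", [np.round(project(ctrl.camera_model("side"),(.5118,-.2933,z)),1) for z in (.051,.0625,.08,.097)])
E
```

```text
cam in tool [[-0.0, -0.96, -0.279, 0.071], [1.0, -0.0, -0.001, 0.001], [0.001, -0.279, 0.96, -0.167], [0.0, 0.0, 0.0, 1.0]]
w1 tips expected (60 mm open) [array([270., 232.]), array([366., 232.]), array([367., 216.]), array([365., 248.]), array([369., 240.])]
now tips [array([596., 158.]), array([596.,  92.]), array([594., 146.])]
side: tip z on hub axis from rows [array([315.5, 272.5]), array([315.5, 268.8]), array([315.6, 263.1]), array([315.7, 257.4])]
```

View pics/w1f.png

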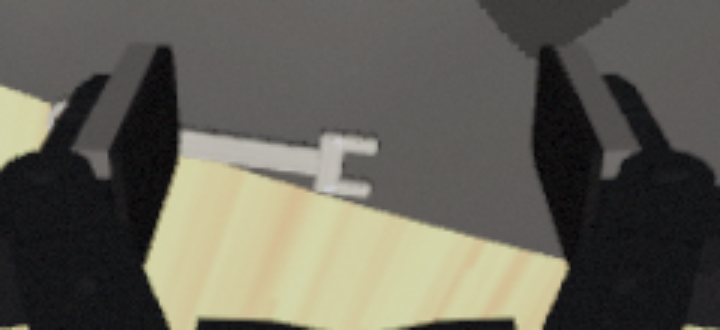

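```bash
python3 - <<'E'
from bench import ctrl
from h import *
from scipy.spatial.transform import Rotation as R
from scipy.optimize import least_squares
m=dict(ctrl.camera_model("wrist")); s=ctrl.observe()
T=np.eye(4); T[:3,:3]=R.from_euler("xyz",s["tool_rot"]).as_matrix(); T[:3,3]=s["tool_pos"]
m["world_from_camera"]=np.linalg.inv(T)@np.array(m["world_from_camera"])
obs=np.array([(257.3,245),(380,245),(259.3,280),(377.5,280)])
def f(p,w=.022):
    x,z,h=p; P=[(x+w/2,-h,z),(x+w/2,h,z),(x-w/2,-h,z),(x-w/2,h,z)]
    return np.ravel([project(m,q,True) for q in P]-obs)
r=least_squares(f,[0,0,.03],x_scale=.01); print("free width",r.x,r.fun.round(1))
r=least_squares(lambda p:f((p[0],p[1],.03)),[0,0],x_scale=.01); print("60mm",r.x,r.fun.round(1))
E
```

```text
free width [-0.00810534 -0.01528179  0.03358445] [-1.5  0.1 -0.7  0.1 -0.4 -0.1 -1.2 -0.1]
60mm [-0.00045033 -0.03012156] [-1.1 -1.7 -1.3 -1.7  0.3  1.8 -2.   1.9]
```

Call:
drive_tool --commands '[{"tx": 0,"ty": 0,"tz": 0,"turn": 0},{"tx": 0,"ty": 0,"tz": 0,"turn": 0},{"tx": 0,"ty": 0,"tz": -0.02,"turn": 0},{"tx": 0,"ty": 0,"tz": -0.06,"turn": 0},{"tx": 0,"ty": 0,"tz": -0.08,"turn": 0},{"tx": 0,"ty": 0,"tz": -0.08,"turn": 0}]' --grip 0.06

```text
time: 4.47
tool_pos: [0.5121, -0.2927, 0.1519]
tool_rot: [3.14, 0.002, 1.917]
contact_force: [-1.2, 0.4, -0.2]
width: 0.06
grasp_force: 0.0
```

```bash
python3 - <<'E'
from bench import ctrl
from h import *
w=ctrl.snapshot("wrist"); d=ctrl.snapshot("side"); c=ctrl.snapshot("scene"); s=ctrl.observe(); print({k:np.round(v,4).tolist() for k,v in s.items() if k in("time","tool_pos","contact_force","width")})
for n,i in(("w",w),("d",d),("c",c)): cv2.imwrite(f"pics/m4{n}.png",i)
a=cv2.resize(d[190:300,260:370],None,fx=3,fy=3,interpolation=cv2.INTER_CUBIC)
e=cv2.resize(c[180:290,200:310],None,fx=3,fy=3,interpolation=cv2.INTER_CUBIC)
b=cv2.resize(w[110:330,250:390],None,fx=1.5,fy=1.5,interpolation=cv2.INTER_CUBIC)
for i,cam in((a,"side"),(e,"scene")): pass
cv2.imwrite("pics/c4.png",np.hstack([a,e]));cv2.imwrite("pics/c4b.png",b)
M=ctrl.camera_model("side"),ctrl.camera_model("scene"); y=np.array([.9415,.337,0])
for mm,o in zip(M,((260,190),(200,180))): print([((np.array(project(mm,s["tool_pos"]+k*.03*y-[0,0,z]))-o)*3).round(0) for k in(-1,1) for z in(.011,-.03)])
E
```

```text
{'time': 4.625, 'tool_pos': [0.5111, -0.2921, 0.1493], 'contact_force': [0.241, 0.912, -1.5937], 'width': 0.0601}
[array([130., 170.]), array([130., 125.]), array([202., 148.]), array([204., 104.])]
[array([133., 210.]), array([126., 187.]), array([195., 225.]), array([190., 203.])]
```

View pics/c4.png

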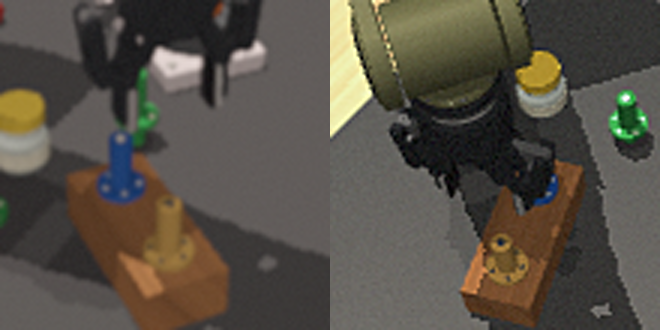

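The side view shows the hub still upright. It also shows the fingertips about 30 mm behind the reported TCP (at 60 mm opening), so the first grasp only pinched the hub's top. I'll go about 33 mm deeper this time.

Call:
drive_tool --commands '[{"tx": 0,"ty": 0,"tz": 0.05,"turn": 0},{"tx": 0,"ty": 0,"tz": 0.09,"turn": 0},{"tx": 0,"ty": 0,"tz": 0.11,"turn": 0},{"tx": 0,"ty": 0,"tz": 0.112,"turn": 0},{"tx": 0,"ty": 0,"tz": 0.112,"turn": 0}]'

```text
time: 5.25
tool_pos: [0.5117, -0.2926, 0.0391]
tool_rot: [3.142, 0.0, 1.917]
contact_force: [0.3, 1.0, -0.0]
width: 0.0598
grasp_force: 0.0
```

Call:
drive_tool --commands '[{"tx": 0,"ty": 0,"tz": 0,"turn": 0},{"tx": 0,"ty": 0,"tz": 0,"turn": 0},{"tx": 0,"ty": 0,"tz": 0,"turn": 0},{"tx": 0,"ty": 0,"tz": 0,"turn": 0},{"tx": 0,"ty": 0,"tz": 0,"turn": 0}]' --grip 0.0

```text
time: 5.88
tool_pos: [0.5119, -0.2927, 0.0396]
tool_rot: [3.141, 0.001, 1.917]
contact_force: [-1.9, -0.1, 6.1]
width: 0.0187
grasp_force: 58.5
```

Call:
drive_tool --commands '[{"tx": 0,"ty": 0,"tz": -0.03,"turn": 0},{"tx": 0,"ty": 0,"tz": -0.08,"turn": 0},{"tx": 0,"ty": 0,"tz": -0.13,"turn": 0},{"tx": 0.05,"ty": 0.04,"tz": -0.16,"turn": 0},{"tx": 0.09,"ty": 0.08,"tz": -0.16,"turn": 0},{"tx": 0.13,"ty": 0.11,"tz": -0.16,"turn": 0},{"tx": 0.17,"ty": 0.145,"tz": -0.16,"turn": 0},{"tx": 0.2,"ty": 0.17,"tz": -0.16,"turn": 0},{"tx": 0.214,"ty": 0.181,"tz": -0.16,"turn": 0},{"tx": 0.214,"ty": 0.181,"tz": -0.16,"turn": 0},{"tx": 0.214,"ty": 0.181,"tz": -0.16,"turn": 0}]'

```text
time: 7.25
tool_pos: [0.609, -0.031, 0.1987]
tool_rot: [-3.141, 0.0, 1.916]
contact_force: [0.6, -0.8, -1.3]
width: 0.0185
grasp_force: 58.8
```

```bash
python3 - <<'E'
from bench import ctrl
from h import *
m=ctrl.camera_model("wrist"); w=ctrl.snapshot("wrist"); cv2.imwrite("pics/w5.png",w); s=ctrl.observe(); print({k:np.round(v,4).tolist() for k,v in s.items() if k in("time","tool_pos","tool_rot","contact_force","width","grasp_force")})
np.savez("w5.npz",T=m["world_from_camera"])
for n,p in [("knob",(.58,.053,.105)),("spindle",(.525,.213,.064)),("ctr",(.5525,.133,.024))]: print(n,project(m,p,True))
E
```

```text
{'time': 7.3, 'tool_pos': [0.609, -0.0311, 0.1988], 'tool_rot': [-3.1415, 0.0001, 1.9155], 'contact_force': [-0.9645, 0.3227, -0.6459], 'grasp_force': 58.7557, 'width': 0.0183}
knob (np.float64(319.2872409940991), np.float64(94.00231340071831))
spindle (np.float64(321.381291549766), np.float64(-56.68598079984571))
ctr (np.float64(320.1687901531637), np.float64(24.910042907412787))
```

View pics/w5.png

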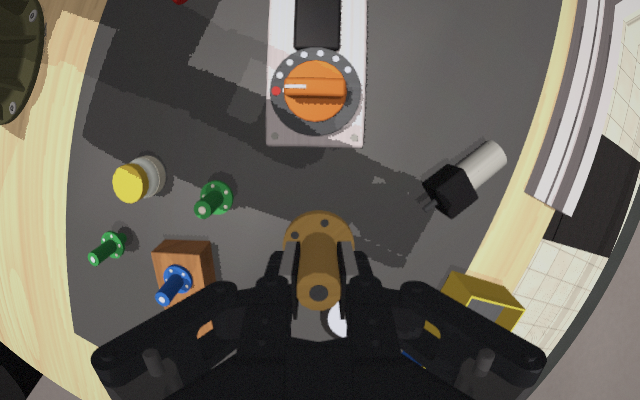

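The knob is at (316,90), with its pointer to the left on the red mark at (276,90), and the bar lies along the image x axis. The held hub hangs straight at (320,260). Next I move so the spindle comes into view.

Call:
drive_tool --commands '[{"tx": 0.05,"ty": 0,"tz": 0,"turn": 0},{"tx": 0.1,"ty": 0,"tz": 0,"turn": 0},{"tx": 0.14,"ty": 0,"tz": 0,"turn": 0},{"tx": 0.17,"ty": 0,"tz": 0,"turn": 0},{"tx": 0.17,"ty": 0,"tz": 0,"turn": 0},{"tx": 0.17,"ty": 0,"tz": 0,"turn": 0}]'

```text
time: 8.05
tool_pos: [0.5518, 0.129, 0.1989]
tool_rot: [3.141, 0.0, 1.916]
contact_force: [0.1, -1.0, -1.2]
width: 0.0183
grasp_force: 58.8
```

```bash
python3 - <<'E'
from bench import ctrl
from h import *
m=ctrl.camera_model("wrist"); w=ctrl.snapshot("wrist"); cv2.imwrite("pics/w6.png",w); s=ctrl.observe(); print({k:np.round(v,4).tolist() for k,v in s.items() if k in("time","tool_pos","tool_rot","joints")})
np.savez("w6.npz",T=m["world_from_camera"]); print("spindle exp",project(m,(.525,.213,.064),True))
# undistorted-like crop for the bore and the held hub
a=cv2.resize(w[30:150,255:390],None,fx=4,fy=4,interpolation=cv2.INTER_CUBIC)
p=cv2.imread("pics/w5.png"); b=cv2.resize(p[200:320,275:365],None,fx=2.8,fy=4,interpolation=cv2.INTER_CUBIC)
cv2.imwrite("pics/c6.png",np.hstack([a,b]))
# knob from w5
m5=dict(m); m5["world_from_camera"]=np.load("w5.npz")["T"]
k,bl=blobs(p,(5,150,90),(16,255,255),200); print(bl)
n=[x for x in bl if 290<x[1][0]<340 and 60<x[1][1]<120]
for st,c in n: print("disc at z.062 by bbox", plane(m5,st[0]+st[2]/2-.5,st[1]+st[3]/2-.5,.062,True))
E
```

```text
{'time': 8.1, 'joints': [0.1649, 0.3426, 1.4812, -0.0002, 1.3177, -0.1798], 'tool_pos': [0.5519, 0.1289, 0.1988], 'tool_rot': [3.1415, 0.0002, 1.9156]}
spindle exp (np.float64(321.2375117180893), np.float64(97.5398442612354))
[([284, 60, 63, 62, 2879], [315.6, 90.6])]
disc at z.062 by bbox [0.57405609 0.0575998  0.062     ]
```

View pics/c6.png

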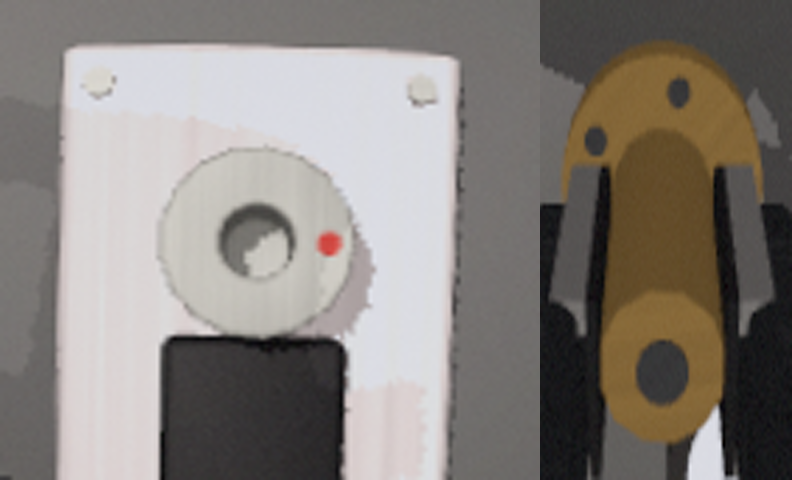

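```bash
python3 - <<'E'
from bench import ctrl
from h import *
m=ctrl.camera_model("wrist"); s=ctrl.observe(); m6=dict(m); m6["world_from_camera"]=np.load("w6.npz")["T"]
m5=dict(m); m5["world_from_camera"]=np.load("w5.npz")["T"]
B=plane(m6,318.6,90.1,.064,True); print("bore",B)
t5=np.array([.609,-.0311,.1988]); top=plane(m5,318.25,292.6,t5[2]+.0574,True)
yaw=1.9156; X=np.array([np.cos(yaw),np.sin(yaw)]); Y=np.array([np.sin(yaw),-np.cos(yaw)])
d=(top-t5)[:2]; print("hub top in tool",d@X,d@Y)
# flange circle: expected projection of its outline, flange top at t5z+.0114
a=np.linspace(0,2*np.pi,73)
P=np.array([project(m5,(t5[0]+.02*np.cos(q),t5[1]+.02*np.sin(q),t5[2]+.0114),True) for q in a]); print("flange exp u",P[:,0].min(),P[:,0].max(),"vmin",P[:,1].min(), "obs u",275+25/2.8,275+222/2.8,"vmin",200+54/4)
e=B[:2]-s["tool_pos"][:2]; print("shift tx,ty for tcp->bore",e@X,e@Y)
p=cv2.imread("pics/w5.png")
# knob: bar top face = brightest orange; pedestal circle dark
hsv=cv2.cvtColor(p,cv2.COLOR_BGR2HSV); k,_=blobs(p,(5,150,90),(16,255,255)); c=max(cv2.findContours(k,cv2.RETR_EXTERNAL,cv2.CHAIN_APPROX_NONE)[0],key=cv2.contourArea)
print("ellipse",cv2.fitEllipse(c)); (u,v),_,_=cv2.fitEllipse(c); print("knob disc",plane(m5,u,v,.060,True), "expected from bore",B[:2]-.170*X)
E
```

```text
bore [0.52015536 0.21900782 0.064     ]
hub top in tool 0.00032579047708944364 0.0004324414500015012
flange exp u 281.494012098226 353.6584396627942 vmin 213.45229424548882 obs u 283.92857142857144 354.2857142857143 vmin 213.5
shift tx,ty for tcp->bore 0.09552376998810676 0.0006034253191914555
ellipse ((316.2250061035156, 90.91349792480469), (59.02913284301758, 61.39747619628906), 24.077476501464844)
knob disc [0.57523998 0.05775147 0.06      ] expected from bore [0.57761738 0.05901371]
```

The bore centre is at crop (256,242), and the held hub is coaxial with the tool to within 0.5 mm. I'll move over the bore, then descend gently.

Call:
drive_tool --commands '[{"tx": 0.05,"ty": 0,"tz": 0,"turn": 0},{"tx": 0.095,"ty": 0,"tz": 0.02,"turn": 0},{"tx": 0.095,"ty": 0,"tz": 0.07,"turn": 0},{"tx": 0.095,"ty": 0,"tz": 0.1,"turn": 0},{"tx": 0.095,"ty": 0,"tz": 0.105,"turn": 0},{"tx": 0.095,"ty": 0,"tz": 0.105,"turn": 0},{"tx": 0.095,"ty": 0,"tz": 0.105,"turn": 0}]'

```text
time: 8.98
tool_pos: [0.5202, 0.2194, 0.0953]
tool_rot: [3.139, 0.0, 1.916]
contact_force: [0.1, -0.9, -0.6]
width: 0.0185
grasp_force: 58.8
```

Call:
drive_tool --commands '[{"tx": 0,"ty": 0,"tz": 0.003,"turn": 0},{"tx": 0,"ty": 0,"tz": 0.006,"turn": 0},{"tx": 0,"ty": 0,"tz": 0.009,"turn": 0},{"tx": 0,"ty": 0,"tz": 0.011,"turn": 0},{"tx": 0,"ty": 0,"tz": 0.011,"turn": 0},{"tx": 0,"ty": 0,"tz": 0.011,"turn": 0}]'

```text
time: 9.72
tool_pos: [0.5193, 0.2195, 0.0829]
tool_rot: [-3.142, -0.0, 1.917]
contact_force: [-0.1, 0.3, -1.1]
width: 0.0185
grasp_force: 58.6
```

Call:
drive_tool --commands '[{"tx": 0,"ty": 0,"tz": 0.004,"turn": 0},{"tx": 0,"ty": 0,"tz": 0.007,"turn": 0},{"tx": 0,"ty": 0,"tz": 0.01,"turn": 0},{"tx": 0,"ty": 0,"tz": 0.01,"turn": 0}]'

```text
time: 10.22
tool_pos: [0.5194, 0.2195, 0.0725]
tool_rot: [3.142, 0.0, 1.917]
contact_force: [3.1, 0.2, -2.9]
width: 0.0184
grasp_force: 58.6
```

Call:
drive_tool --commands '[{"tx": 0,"ty": 0.0005,"tz": 0.004,"turn": 0},{"tx": 0,"ty": 0.0005,"tz": 0.008,"turn": 0},{"tx": 0,"ty": 0.0005,"tz": 0.012,"turn": 0},{"tx": 0,"ty": 0.0005,"tz": 0.015,"turn": 0},{"tx": 0,"ty": 0.0005,"tz": 0.015,"turn": 0},{"tx": 0,"ty": 0.0005,"tz": 0.015,"turn": 0}]'

```text
time: 10.98
tool_pos: [0.5199, 0.2197, 0.0585]
tool_rot: [3.141, 0.0, 1.917]
contact_force: [-5.1, -3.7, 9.6]
width: 0.0183
grasp_force: 60.0
```

Seated: z = 0.0585 as predicted, with 10 N up. Releasing.

Call:
drive_tool --commands '[{"tx": 0,"ty": 0,"tz": 0,"turn": 0},{"tx": 0,"ty": 0,"tz": 0,"turn": 0},{"tx": 0,"ty": 0,"tz": 0,"turn": 0},{"tx": 0,"ty": 0,"tz": 0,"turn": 0},{"tx": 0,"ty": 0,"tz": 0,"turn": 0}]' --grip 0.06

```text
time: 11.6
tool_pos: [0.5198, 0.2197, 0.0577]
tool_rot: [-3.142, -0.0, 1.917]
contact_force: [1.2, -0.5, -1.1]
width: 0.0602
grasp_force: 0.0
```

Call:
drive_tool --commands '[{"tx": 0,"ty": 0,"tz": -0.03,"turn": 0},{"tx": 0,"ty": 0,"tz": -0.08,"turn": 0},{"tx": -0.03,"ty": 0,"tz": -0.13,"turn": 0},{"tx": -0.08,"ty": 0,"tz": -0.14,"turn": 0},{"tx": -0.08,"ty": 0,"tz": -0.14,"turn": 0},{"tx": -0.08,"ty": 0,"tz": -0.14,"turn": 0}]'

```text
time: 12.35
tool_pos: [0.5467, 0.1446, 0.1974]
tool_rot: [-3.141, -0.0, 1.917]
contact_force: [0.1, 0.2, -0.5]
width: 0.0603
grasp_force: 0.0
```

```bash
python3 - <<'E'
from bench import ctrl
from h import *
m=ctrl.camera_model("wrist"); w=ctrl.snapshot("wrist"); cv2.imwrite("pics/w7.png",w); s=ctrl.observe(); print({k:np.round(v,4).tolist() for k,v in s.items() if k in("time","tool_pos","tool_rot","joints")})
k,b=blobs(w,(15,90,50),(28,255,255),200); print([x for x in b if abs(x[1][0]-320)<50 and x[1][1]<200])
B=np.array([.5202,.219])
a=np.linspace(0,2*np.pi,73)
for z,r in((.07,.02),(.067,.02),(.116,.01)):
    P=np.array([project(m,(B[0]+r*np.cos(q),B[1]+r*np.sin(q),z),True) for q in a]); print(z,"exp",P.min(0).round(1),P.max(0).round(1))
for n in("scene","side"):
    i=ctrl.snapshot(n); M=ctrl.camera_model(n); cv2.imwrite(f"pics/{n}7.png",i); kk,bb=blobs(i,(15,100,80),(26,255,255),15); e=project(M,(*B,.092)); f=project(M,(*B,.116)); g=project(M,(*B,.067)); print(n,np.round([e,f,g],1).tolist(),[x for x in bb if np.hypot(*(np.array(x[1])-e))<25])
E
```

```text
{'time': 12.4, 'joints': [0.1945, 0.3415, 1.4863, 0.0002, 1.3147, -0.1521], 'tool_pos': [0.5465, 0.145, 0.1973], 'tool_rot': [-3.1408, -0.0003, 1.9173]}
[([298, 86, 42, 42, 1215], [318.5, 106.4])]
0.07 exp [297.1  85.8] [339.7 127.7]
0.067 exp [297.3  86.1] [339.5 127.6]
0.116 exp [305.7  92.8] [330.9 117.7]
scene [[357.6, 147.7], [358.0, 142.8], [357.2, 152.7]] [([352, 141, 12, 18, 131], [357.6, 150.7])]
side [[301.3, 157.2], [301.2, 150.6], [301.3, 164.0]] [([297, 151, 11, 17, 102], [301.5, 160.1])]
```

The hub is seated: its measured outline matches the home position. Next I move above the knob with the jaws turned 90°.

Call:
drive_tool --commands '[{"tx": -0.092,"ty": 0,"tz": 0,"turn": -90},{"tx": -0.092,"ty": 0,"tz": 0,"turn": -90},{"tx": -0.092,"ty": 0,"tz": 0,"turn": -90},{"tx": -0.092,"ty": 0,"tz": 0,"turn": -90},{"tx": -0.092,"ty": 0,"tz": 0,"turn": -90},{"tx": -0.092,"ty": 0,"tz": 0,"turn": -90},{"tx": -0.092,"ty": 0,"tz": 0,"turn": -90},{"tx": -0.092,"ty": 0,"tz": 0,"turn": -90},{"tx": -0.092,"ty": 0,"tz": 0,"turn": -90},{"tx": -0.092,"ty": 0,"tz": 0,"turn": -90},{"tx": -0.092,"ty": 0,"tz": 0,"turn": -90}]'

```text
time: 13.88
tool_pos: [0.5781, 0.0583, 0.1976]
tool_rot: [3.142, -0.0, -2.797]
contact_force: [-0.4, 0.7, -0.2]
width: 0.0604
grasp_force: 0.0
```

```bash
python3 - <<'E'
from bench import ctrl
from h import *
m=ctrl.camera_model("wrist"); w=ctrl.snapshot("wrist"); cv2.imwrite("pics/w8.png",w); s=ctrl.observe(); print({k:np.round(v,4).tolist() for k,v in s.items() if k in("time","tool_pos","tool_rot","joints")})
hsv=cv2.cvtColor(w,cv2.COLOR_BGR2HSV)
k,b=blobs(w,(4,130,60),(17,255,255),300); print(b)
print("tcp exp z.06,.105",project(m,(*s["tool_pos"][:2],.06),True),project(m,(*s["tool_pos"][:2],.105),True))
c=max(cv2.findContours(k,cv2.RETR_EXTERNAL,cv2.CHAIN_APPROX_NONE)[0],key=lambda c:cv2.contourArea(c)*(abs(c[:,0,0].mean()-320)<80))
# contour cast to z=.060 plane; circle radius 31 mm fitted to points on the far side from the camera's lean (RANSAC-ish: median-trim)
from scipy.optimize import least_squares
Q=np.array([plane(m,*p,.06,True)[:2] for p in c[:,0]]); 
r=least_squares(lambda p:np.hypot(*(Q-p).T)-.031,Q.mean(0),loss="soft_l1",f_scale=.0007); print("disc",r.x,"resid",np.abs(r.fun).mean(),"size",np.ptp(Q,0))
# bar: white pointer and bright orange top
k2=cv2.inRange(hsv,(4,130,225),(17,255,255)); n,l,st,ce=cv2.connectedComponentsWithStats(k2); print([(st[i].tolist(),ce[i].round(1).tolist()) for i in range(1,n) if st[i][4]>60])
print("v percentiles of orange",np.percentile(hsv[...,2][k>0],[5,25,50,75,95]))
E
```

```text
{'time': 13.925, 'joints': [0.0372, 0.3755, 1.4395, 0.0, 1.3268, -1.8785], 'tool_pos': [0.5781, 0.0582, 0.1977], 'tool_rot': [3.1415, -0.0002, -2.7967]}
[([60, 2, 113, 79, 5274], [115.6, 45.0]), ([289, 151, 61, 69, 2901], [318.8, 182.6]), ([572, 306, 68, 94, 3021], [617.4, 369.1])]
tcp exp z.06,.105 (np.float64(317.5379829048757), np.float64(185.08286821571522)) (np.float64(317.4973929482639), np.float64(196.73171447105955))
disc [0.57438323 0.05819866] resid 0.0018496164219246425 size [0.0712247  0.06120301]
[]
v percentiles of orange [ 68. 127. 167. 179. 188.]
```

Call:
drive_tool --commands '[{"tx": 0.0035,"ty": 0.001,"tz": 0.06,"turn": 1},{"tx": 0.0035,"ty": 0.001,"tz": 0.11,"turn": 1},{"tx": 0.0035,"ty": 0.001,"tz": 0.14,"turn": 1},{"tx": 0.0035,"ty": 0.001,"tz": 0.15,"turn": 1},{"tx": 0.0035,"ty": 0.001,"tz": 0.15,"turn": 1},{"tx": 0.0035,"ty": 0.001,"tz": 0.15,"turn": 1}]'

```text
time: 14.68
tool_pos: [0.5753, 0.0577, 0.0493]
tool_rot: [-3.141, 0.002, -2.813]
contact_force: [-0.9, -0.0, 0.5]
width: 0.0598
grasp_force: 0.0
```

Call:
drive_tool --commands '[{"tx": 0,"ty": 0,"tz": 0,"turn": 0},{"tx": 0,"ty": 0,"tz": 0,"turn": 0},{"tx": 0,"ty": 0,"tz": 0,"turn": 0},{"tx": 0,"ty": 0,"tz": 0,"turn": 0},{"tx": 0,"ty": 0,"tz": 0,"turn": 0},{"tx": 0,"ty": 0,"tz": 0,"turn": 0}]' --grip 0.0

```text
time: 15.42
tool_pos: [0.5747, 0.0577, 0.0483]
tool_rot: [3.142, 0.001, -2.813]
contact_force: [-1.7, 1.0, 6.1]
width: 0.0153
grasp_force: 58.6
```

```bash
cat > o.py <<'E'
from bench import ctrl
import numpy as np
s=ctrl.observe(); print({k:np.round(s[k],4).tolist() for k in("time","tool_pos","tool_rot","contact_force","wrist_torque","width","grasp_force")}, "j6",round(float(s["joints"][5]),4))
E
python3 o.py
```

```text
{'time': 15.425, 'tool_pos': [0.5747, 0.0577, 0.0483], 'tool_rot': [3.1416, 0.0005, -2.8132], 'contact_force': [-1.6741, 0.9557, 6.1493], 'wrist_torque': [0.0499, 0.3757, -0.2515], 'width': 0.0153, 'grasp_force': 58.5666} j6 -1.8627
```

Gripped on the bar. I'll turn in steps and read the torque about z to count clicks.

Call:
drive_tool --commands '[{"tx": 0,"ty": 0,"tz": 0,"turn": 4},{"tx": 0,"ty": 0,"tz": 0,"turn": 8},{"tx": 0,"ty": 0,"tz": 0,"turn": 8}]'

```text
time: 15.8
tool_pos: [0.5747, 0.0575, 0.0483]
tool_rot: [-3.141, 0.001, -2.953]
contact_force: [-1.8, -0.4, 5.1]
width: 0.0151
grasp_force: 58.6
```

```bash
python3 o.py
```

```text
{'time': 15.8, 'tool_pos': [0.5747, 0.0575, 0.0483], 'tool_rot': [-3.1413, 0.0006, -2.9533], 'contact_force': [-1.8181, -0.3922, 5.0751], 'wrist_torque': [-0.1303, 0.2699, 0.0902], 'width': 0.0151, 'grasp_force': 58.5802} j6 -1.7225
```

Call:
drive_tool --commands '[{"tx": 0,"ty": 0,"tz": 0,"turn": 4},{"tx": 0,"ty": 0,"tz": 0,"turn": 8},{"tx": 0,"ty": 0,"tz": 0,"turn": 8}]'

```text
time: 16.18
tool_pos: [0.5748, 0.0574, 0.0483]
tool_rot: [-3.141, 0.001, -3.093]
contact_force: [-1.4, -0.5, 4.3]
width: 0.0152
grasp_force: 58.6
```

```bash
python3 o.py
```

```text
{'time': 16.175, 'tool_pos': [0.5748, 0.0574, 0.0483], 'tool_rot': [-3.1413, 0.0007, -3.0934], 'contact_force': [-1.3786, -0.5449, 4.2868], 'wrist_torque': [-0.265, 0.3272, -0.0578], 'width': 0.0152, 'grasp_force': 58.6093} j6 -1.5826
```

Call:
drive_tool --commands '[{"tx": 0,"ty": 0,"tz": 0,"turn": 4},{"tx": 0,"ty": 0,"tz": 0,"turn": 8},{"tx": 0,"ty": 0,"tz": 0,"turn": 8}]'

```text
time: 16.55
tool_pos: [0.5748, 0.0573, 0.0483]
tool_rot: [-3.141, 0.001, 3.05]
contact_force: [-2.2, -3.0, 5.7]
width: 0.0157
grasp_force: 58.7
```

```bash
python3 o.py
```

```text
{'time': 16.55, 'tool_pos': [0.5748, 0.0573, 0.0483], 'tool_rot': [-3.1412, 0.0007, 3.0503], 'contact_force': [-2.2181, -3.0051, 5.7431], 'wrist_torque': [-0.4962, 0.3406, -0.0061], 'width': 0.0157, 'grasp_force': 58.6527} j6 -1.4431
```

First click felt: + at 8°, − at 16°, about 0 at 24°. Next, the second.

Call:
drive_tool --commands '[{"tx": 0,"ty": 0,"tz": 0,"turn": 4},{"tx": 0,"ty": 0,"tz": 0,"turn": 8},{"tx": 0,"ty": 0,"tz": 0,"turn": 8}]'

```text
time: 16.92
tool_pos: [0.5747, 0.0572, 0.0483]
tool_rot: [-3.141, 0.001, 2.911]
contact_force: [-2.8, -3.2, 6.8]
width: 0.0153
grasp_force: 58.7
```

```bash
python3 o.py
```

```text
{'time': 16.925, 'tool_pos': [0.5747, 0.0572, 0.0483], 'tool_rot': [-3.141, 0.0008, 2.9109], 'contact_force': [-2.7646, -3.2096, 6.7515], 'wrist_torque': [-0.6034, 0.3415, 0.1502], 'width': 0.0153, 'grasp_force': 58.6977} j6 -1.3036
```

Call:
drive_tool --commands '[{"tx": 0,"ty": 0,"tz": 0,"turn": 4},{"tx": 0,"ty": 0,"tz": 0,"turn": 8},{"tx": 0,"ty": 0,"tz": 0,"turn": 8}]'

```text
time: 17.3
tool_pos: [0.5747, 0.057, 0.0483]
tool_rot: [-3.141, 0.001, 2.771]
contact_force: [-2.8, -4.7, 5.1]
width: 0.0153
grasp_force: 58.8
```

```bash
python3 o.py
```

```text
{'time': 17.3, 'tool_pos': [0.5747, 0.057, 0.0483], 'tool_rot': [-3.141, 0.0007, 2.7708], 'contact_force': [-2.7559, -4.6519, 5.0547], 'wrist_torque': [-0.8293, 0.4538, -0.15], 'width': 0.0153, 'grasp_force': 58.7726} j6 -1.1637
```

Call:
drive_tool --commands '[{"tx": 0,"ty": 0,"tz": 0,"turn": 4},{"tx": 0,"ty": 0,"tz": 0,"turn": 8},{"tx": 0,"ty": 0,"tz": 0,"turn": 8}]'

```text
time: 17.68
tool_pos: [0.5746, 0.0569, 0.0483]
tool_rot: [-3.141, 0.001, 2.631]
contact_force: [-2.6, -6.0, 6.8]
width: 0.0151
grasp_force: 58.9
```

```bash
python3 o.py
```

```text
{'time': 17.675, 'tool_pos': [0.5746, 0.0569, 0.0483], 'tool_rot': [-3.1409, 0.0008, 2.6313], 'contact_force': [-2.6041, -6.0118, 6.7666], 'wrist_torque': [-0.8949, 0.5092, -0.0256], 'width': 0.0151, 'grasp_force': 58.8515} j6 -1.0242
```

Second click: +0.15, −0.15, about 0. Now the third.

Call:
drive_tool --commands '[{"tx": 0,"ty": 0,"tz": 0,"turn": 4},{"tx": 0,"ty": 0,"tz": 0,"turn": 8},{"tx": 0,"ty": 0,"tz": 0,"turn": 8}]'

```text
time: 18.05
tool_pos: [0.5745, 0.0568, 0.0483]
tool_rot: [-3.141, 0.001, 2.492]
contact_force: [-3.5, -5.8, 7.8]
width: 0.0152
grasp_force: 58.9
```

```bash
python3 o.py
```

```text
{'time': 18.05, 'tool_pos': [0.5745, 0.0568, 0.0483], 'tool_rot': [-3.1406, 0.0009, 2.4919], 'contact_force': [-3.4705, -5.7617, 7.8224], 'wrist_torque': [-1.1597, 0.6224, 0.1362], 'width': 0.0152, 'grasp_force': 58.9303} j6 -0.8847
```

Call:
drive_tool --commands '[{"tx": 0,"ty": 0,"tz": 0,"turn": 4},{"tx": 0,"ty": 0,"tz": 0,"turn": 8},{"tx": 0,"ty": 0,"tz": 0,"turn": 8}]'

```text
time: 18.42
tool_pos: [0.5745, 0.0567, 0.0483]
tool_rot: [-3.141, 0.001, 2.352]
contact_force: [-4.4, -7.5, 8.0]
width: 0.0148
grasp_force: 59.0
```

```bash
python3 o.py
```

```text
{'time': 18.425, 'tool_pos': [0.5745, 0.0567, 0.0483], 'tool_rot': [-3.1406, 0.0008, 2.3518], 'contact_force': [-4.4199, -7.4716, 7.9953], 'wrist_torque': [-1.26, 0.8232, -0.1231], 'width': 0.0148, 'grasp_force': 59.0404} j6 -0.7448
```

Call:
drive_tool --commands '[{"tx": 0,"ty": 0,"tz": 0,"turn": 4},{"tx": 0,"ty": 0,"tz": 0,"turn": 8},{"tx": 0,"ty": 0,"tz": 0,"turn": 8},{"tx": 0,"ty": 0,"tz": 0,"turn": 8}]'

```text
time: 18.92
tool_pos: [0.5744, 0.0566, 0.0483]
tool_rot: [-3.14, 0.001, 2.213]
contact_force: [-6.6, -7.5, 7.8]
width: 0.0149
grasp_force: 59.1
```

```bash
python3 o.py; python3 - <<'E'
from bench import ctrl
from h import *
B=(.5198,.2197)
for n in("scene","side"):
    i=ctrl.snapshot(n); M=ctrl.camera_model(n); cv2.imwrite(f"pics/{n}9.png",i)
    kk,bb=blobs(i,(15,100,80),(26,255,255),15); e=project(M,(*B,.092)); print(n,"hub",[x for x in bb if np.hypot(*(np.array(x[1])-e))<25])
    kk,bb=blobs(i,(105,150,60),(125,255,255),15); e=project(M,(.482,-.208,.076)); print("blue",[x for x in bb if np.hypot(*(np.array(x[1])-e))<15], [x for x in blobs(cv2.imread(f"pics/{n}0.png"),(105,150,60),(125,255,255),15)[1] if np.hypot(*(np.array(x[1])-e))<15])
E
```

```text
{'time': 18.925, 'tool_pos': [0.5744, 0.0566, 0.0483], 'tool_rot': [-3.1404, 0.001, 2.2135], 'contact_force': [-6.5622, -7.4864, 7.8422], 'wrist_torque': [-1.3241, 0.9022, 0.0716], 'width': 0.0149, 'grasp_force': 59.1389} j6 -0.6063
scene hub [([359, 143, 5, 15, 42], [360.6, 151.3])]
blue [([263, 231, 13, 17, 136], [268.6, 240.3])] [([263, 231, 13, 17, 136], [268.6, 240.3])]
side hub [([297, 151, 10, 17, 100], [301.5, 160.3])]
blue [([294, 235, 13, 22, 133], [300.2, 246.7])] [([294, 234, 13, 23, 135], [300.2, 246.5])]
```

The third click is in: total turn 1.257 rad, torque near 0, and 59 N on the knob. The hub and spare haven't moved, so I'm handing the job in.

```bash
python3 -c "
from bench import ctrl
print(ctrl.close_job())"
```

```text
the job is handed in; nothing more can be done
None
```

The brass hub is fully home in the spindle and released, the knob is held at the third stop (72°, three clicks counted) with about 59 N, and the job was handed in at about 19 s; no verdict was returned.

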